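# Check the travel of a sprung test-cell guard and hold it at 45 degrees

## Robot

A 7-joint arm with a two-finger parallel gripper is mounted at the origin on a cart in front of the work surface, level with it; the furniture and walls round the work are solid. World frame = base frame: x ahead of the robot, y to its left, z up, the work surface at z = 0. Lengths are in m, angles in rad, forces in N, time in s.
With the tool pointing down it reaches from about 0.4 to 0.9 m from the base axis. Payload 5.5 kg.
Tool frame: the origin (TCP) lies between the finger pads, 19 mm behind the fingertips; this is the grasp point; z points along the fingers, y is the line along which they close (so a half turn about z gives the same grasp; the last joint's range is limited). The gripper opens to 92 mm and grips with 3 to 60 N. Pads are 19 mm wide; open, the fingers measure 130 mm over their backs; the gripper's body (75 mm by 190 mm) begins 47 mm behind the grasp point.
Start: joints at [-1.031, 0.501, -0.427, 1.55, 0.221, 1.138, -0.21], TCP at [0.178, 0.625, 0.246] pointing down, gripper open.
Joint ranges: [-2.88, 2.88], [-0.31, 2.03], [-1.54, 1.56], [0.2, 2.42], [-1.41, 4.55], [0.19, 2.02], [-2.57, 2.57]. Speed limits (rad/s): [2.57, 2.57, 3.14, 3.14, 3.14, 3.14, 3.14].

## Interface

Orientations are given as a unit quaternion [x, y, z, w].
In Python, from bench import manip, effector, viewer gives the robot as it stands. Calls block until the motion is done:
- manip.move_pose(position, orientation): joint-space move of the TCP to a pose.
- manip.servo_line(position, ori=None, vel=0.15): straight line of the TCP; ori=None keeps the orientation; vel is the mean speed in m/s.
- manip.movej(angles): joint-space move.
- effector.open_jaws() and effector.close(f_grip=None): open the fingers fully, or close them until they stop; f_grip is the grip in N (None keeps the last).
- manip.sleep(seconds).
- manip.solve_ik(position, orientation): joint angles nearest the present ones, or None.
- viewer.get_image(name): name is "scene" or "top" or "wrist"; returns the picture (384x512x3 uint8, red, green, blue); there is no depth.
- viewer.get_calibration(name): a dict with "vfov" (degrees; the focal length in pixels is half the picture's height over the tangent of half this angle, whatever the lens; pixels are square), "cx", "cy" (the principal point, pixels), "dist_coeffs" ([k1, k2, p1, p2, k3] as OpenCV has them; the pictures are not rectified), "eye" and "attitude" of the camera in the world. Camera axes: x right, y down, z forward; pixel columns grow to the right and rows downward; lengths in m; the calibration is good to about 2 mm. A picture is of the moment at which its call begins: read the wrist's pose just before it. get_calibration takes no time and is no camera call; for the wrist camera it gives the pose at the moment of the call.
A pose or a line that the arm cannot do raises manip.PlanningError and nothing moves.
- manip.hand_in(): hands the job in; it is judged then, once.
Readings, each from a call of its own:
- manip.current_clock(): time.
- manip.current_q(): joint angles.
- manip.current_joint_velocities(): joint speeds.
- manip.current_tau(): joint torques, N m.
- manip.current_tool_pos(): TCP position.
- manip.current_tcp_rot(): TCP orientation.
- manip.current_force(): force on the tool from outside, world axes, zero at the start.
- manip.current_wrist_torque(): the same for the moment, N m.
- manip.current_finger_gap(): finger opening in m.
- manip.current_gripper_force(): force on a finger pad.
Only numpy, scipy, OpenCV 4.12 (cv2) and the standard library are available. Lean on these libraries where they do the work, as an engineer would, in place of code of your own. Each camera call takes 0.05 s, during which the arm holds its last target. There are 200 camera calls.

## Task

Check the clear hinged guard of the small grey test cell: lift it by its red handle until you feel it come up firmly against its adjustable stop, gently enough that the stop keeps its setting. Then lower it, without ever letting it drop, to 45 degrees open (red pointer on the wide green mark) and finish while still holding it there by the handle: it falls shut if let go. Do not disturb the loose things lying around.

Things in the scene. Friction and masses are not known exactly. Their poses are not given: they have to be found in the camera images.
- cell: grey open-topped test cell, 130 x 130 x 88 mm, fixed, a drive unit inside below the rim. Origin: centre of underside; z up; -x is the front (handle side), +x the hinge side. Hinge axis along its y at x = +65, z = +92 mm. On the left (+y) a white protractor disc, radius 66 mm, on the hinge axis at y = 65 to 68 mm: black tick each 15 degrees, wide green mark at 45.
- guard: the guard: clear panel in an aluminium frame, 130 x 130 x 6 mm, with its red handle and, on its left outside the protractor disc, a red pointer 62 x 6 x 8 mm at y = 70 to 76 mm that lies in the panel's plane. 0.2 to 0.5 kg in all (varies). Origin: middle of the hinge axis; y along the axis, panel, pointer and handle reach out along its -x.
- guard_angle (a joint): opening angle of the guard, rad: 0 shut (level, as at the start), 0.785 is 45 degrees, grows as its front edge rises. A spring and its weight pull it shut from every angle it can reach: about 2 to 4 N at the handle hold it.
- guard_hinge (a point): point on the hinge axis, midway along it (cell x = +65, y = 0, z = +92 mm).
- handle (a point): middle of the red handle, a round stub along y (parallel to the hinge axis), 18 mm diameter, 30 mm long between its two flat ends, on a stem 12 mm wide at the middle of the guard's front edge. 175 mm from the hinge axis in the guard's plane, 45 mm from the guard's edge, 92 mm above the bench when shut. Pinched across its flat ends it can turn between the pads as the guard swings.
- stop: adjustable stop: dark steel arm, 62 mm, with a black knob on the hinge axis and a brass pin near its end in the pointer's way. Origin on the hinge axis.
- stop_angle (a joint): setting of the stop, rad: the guard angle at which the pointer meets the stop pin. Between 1.05 and 1.35, differs each time. Clamped by friction: about 28 N of push at the handle beyond what lifts the guard would shift it.
- stop_pin (a point): middle of the stop's brass pin, 8 mm diameter, 14 mm long, parallel to the hinge axis and 56 mm from it.
- horn_plate: loose black square plate with a round boss, 64 x 64 x 24 mm, bystander. Origin: centre of underside.
- test_plug: loose small plug, yellow, white and black, 15 x 53 x 15 mm, bystander. Origin: centre of underside.
- marker: loose marker pen, white with blue cap, 16 x 135 x 17 mm, bystander. Origin: centre of underside.
- spare_can: loose grey cap-shaped can, 48 mm diameter, 34 mm high, bystander. Origin: centre of underside.

How it is judged:
On the way:
1. the guard's pointer presses against the stop pin with the fingers on the handle (contact force between guard and stop above 2 N and contact force between the fingers and guard above 1 N and distance between the grasp point and handle below 0.05 m), for 0.2 s.
At the end, for the whole second after the job is handed in: After the guard has been pressed against its stop by its handle (2 N or more at the pin for 0.2 s), it stands still (at most 0.05 rad/s) at 45 degrees, give or take 4 degrees, through the last second, held by the fingers at its handle (TCP within 50 mm of the middle of the handle) (value of joint guard_angle between 0.715 and 0.855 rad and velocity of joint guard_angle between -0.05 and 0.05 rad/s and contact force between the fingers and guard above 1 N and distance between the grasp point and handle below 0.05 m); the arm keeps its last pose, push and grip.
It fails at once if the stop pin is pushed more than 5 mm out of its setting (distance of stop_pin from where it was at the start of the episode above 0.005 m).
It fails at once if the guard drops (closes faster than 2 rad/s) (velocity of joint guard_angle below -2 rad/s).
It fails at once if a loose bystander is moved more than 30 mm (distance of any of horn_plate, test_plug, marker, spare_can from where it was at the start of the episode above 0.03 m).
It also fails if it takes over 51 s, if anything falls off the work surface, if the arm or the gripper's body presses on something with over 40 N, if the wrist force passes 120 N, or if a joint passes its speed limit or range.

## Working session

There is one attempt and no reset: what is moved stays moved. The work goes in short steps, each a Python script; the robot and the scene stay as the last script left them, time stands still between calls to the robot, and variables do not carry over. Pictures are saved under pics/ and viewed, at most 10 in all, crops included, and the job is handed in when it is done.

```bash
mkdir -p pics; ls; python3 - <<'E'
from bench import manip, effector, viewer
import cv2,numpy as np
for n in ("scene","top"):
    im=viewer.get_image(n); cv2.imwrite(f"pics/{n}0.png",im[:,:,::-1]); print(n,viewer.get_calibration(n))
print(manip.current_clock(),manip.current_tcp_rot(),manip.current_finger_gap())
E
```

```text
pics
scene {'vfov': 49.44995905258412, 'cx': 259.2671869299746, 'cy': 193.85656483527734, 'dist_coeffs': array([0.02141546, 0.        , 0.        , 0.        , 0.        ]), 'eye': array([-0.06590721, -0.59508824,  0.83659025]), 'attitude': array([ 0.81443818, -0.43894989,  0.18408855, -0.33185066])}
top {'vfov': 48.59012112730521, 'cx': 257.0673056328274, 'cy': 192.31874993159374, 'dist_coeffs': array([-0.14866879,  0.        ,  0.        ,  0.        ,  0.        ]), 'eye': array([ 0.33828468, -0.20027111,  1.24899927]), 'attitude': array([-0.69812581,  0.71022508, -0.06964081,  0.05788656])}
0.1 [ 1.37944921e-01  9.90439527e-01 -8.51683610e-04 -1.31489630e-04] 0.09207639577081722
```

View pics/scene0.png

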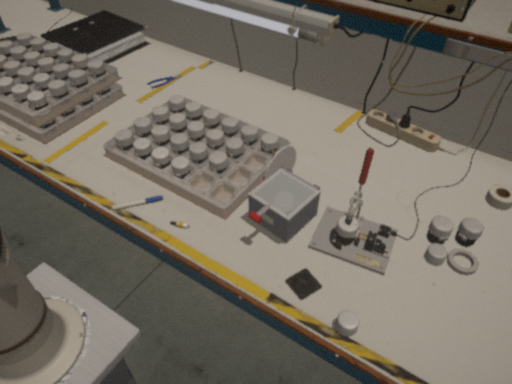

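View pics/top0.png

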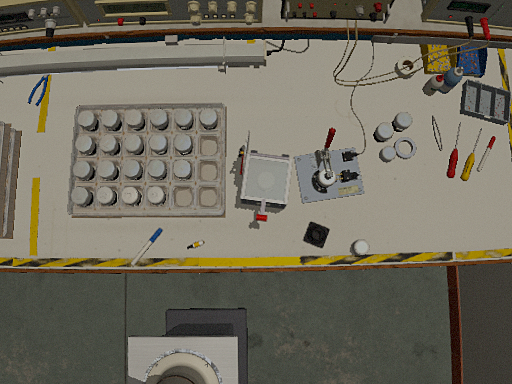

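The scene view shows the cell at about (285,203) with the red handle at (255,216). The top view shows the handle at (262,217), the cell at (266,180) and the pointer/protractor near (243,155). I'll triangulate the handle and find the yaw.

```bash
cat > h.py <<'E'
from bench import manip, effector, viewer
import cv2,numpy as np
from scipy.spatial.transform import Rotation as R
def ray(name,uv,cal=None):
    c=cal or viewer.get_calibration(name); f=192/np.tan(np.radians(c['vfov']/2))
    K=np.array([[f,0,c['cx']],[0,f,c['cy']],[0,0,1]])
    p=cv2.undistortPoints(np.array(uv,float).reshape(-1,1,2),K,c['dist_coeffs']).reshape(-1,2)
    d=R.from_quat(c['attitude']).apply(np.c_[p,np.ones(len(p))])
    return c['eye'],d/np.linalg.norm(d,axis=1)[:,None]
def onplane(name,uv,z,cal=None):
    e,d=ray(name,uv,cal); return e+d*((z-e[2])/d[:,2])[:,None]
def tri(a,b):
    A=np.zeros((3,3));y=np.zeros(3)
    for e,d in (a,b):
        P=np.eye(3)-np.outer(d[0],d[0]); A+=P;y+=P@e
    x=np.linalg.solve(A,y); return x,[np.linalg.norm(np.cross(x-e,d[0])) for e,d in (a,b)]
def red(im):
    h=cv2.cvtColor(im,cv2.COLOR_RGB2HSV)
    return (((h[...,0]<8)|(h[...,0]>172))&(h[...,1]>140)&(h[...,2]>70)).astype(np.uint8)
E
python3 - <<'E'
from h import *
P={}
for n,roi in (("scene",(235,330,160,245)),("top",(225,300,120,240))):
    im=cv2.imread(f"pics/{n}0.png")[:,:,::-1].copy()
    x0,x1,y0,y1=roi
    k,l,s,c=cv2.connectedComponentsWithStats(red(im)[y0:y1,x0:x1])
    for i in range(1,k):
        if s[i,4]>5: print(n,s[i]+[x0,y0,0,0,0],c[i]+[x0,y0])
    i=1+np.argmax(s[1:,4]); P[n]=c[i]+[x0,y0]
    cv2.imwrite(f"pics/c_{n}.png",cv2.resize(im[y0:y1,x0:x1,::-1],None,fx=6,fy=6,interpolation=cv2.INTER_CUBIC) if n=="scene" else cv2.resize(im[y0:y1,x0:x1,::-1],None,fx=5,fy=5,interpolation=cv2.INTER_CUBIC))
print(P, tri(ray("scene",P["scene"]),ray("top",P["top"])), onplane("top",P["top"],.095))
E
```

```text
scene [249 211  12  12  81] [254.50617284 216.44444444]
top [240 165   3   9  11] [240.81818182 168.90909091]
top [256 214  11   7  62] [261.0483871  217.14516129]
{'scene': array([254.50617284, 216.44444444]), 'top': array([261.0483871 , 217.14516129])} (array([ 0.48019959, -0.23161989,  0.09495199]), [np.float64(0.0006808145573417549), np.float64(0.0006808145573416965)]) [[ 0.47974969 -0.23109807  0.095     ]]
```

View pics/c_top.png

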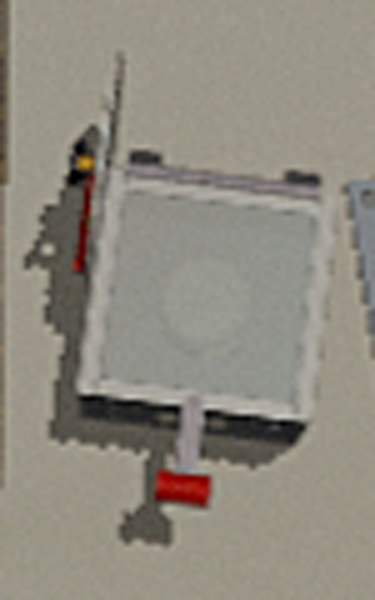

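View pics/c_scene.png

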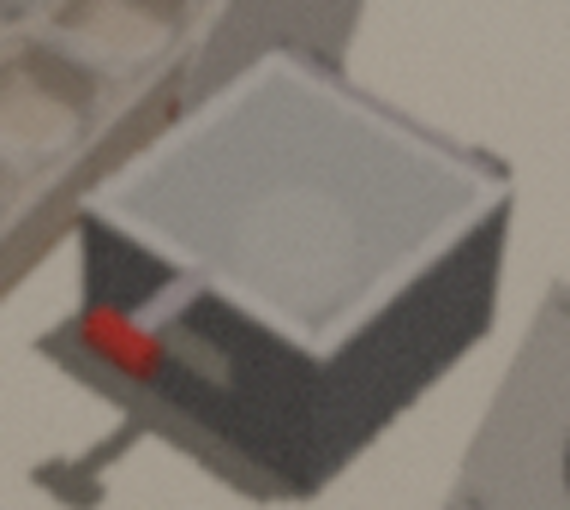

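The top crop shows the panel corners at about (80,390), (310,412), (105,178), (325,208) and the brass pin at (86,162). The scene crop shows the handle clear of everything around it. Next: yaw from the panel corners, then a look from above the handle.

```bash
python3 - <<'E'
from h import *
uv=np.array([[80,388],[311,410],[106,178],[327,206]])/5+[225,120]
p=onplane("top",uv,.095); fl,fr,rl,rr=p
print(p.round(4))
for a,b in((fl,fr),(rl,rr),(fl,rl),(fr,rr)): print(np.linalg.norm(a-b),np.degrees(np.arctan2(*(b-a)[[1,0]])))
im=cv2.imread("pics/top0.png")[:,:,::-1].copy(); m=red(im)[205:230,245:280]
r=cv2.minAreaRect(cv2.findNonZero(m)); print(r)
E
```

```text
[[ 0.5348 -0.177   0.095 ]
 [ 0.5204 -0.3039  0.095 ]
 [ 0.654  -0.193   0.095 ]
 [ 0.636  -0.3166  0.095 ]]
0.1277130803278252 -96.43891376349215
0.124948608066279 -98.26051518016423
0.12029432869709293 -7.61340472806047
0.11629780426117739 -6.260614995135572
((15.976922988891602, 12.184616088867188), (10.418916702270508, 5.581562519073486), 7.125016689300537)
```

Yaw is about -7.2° and all four edges agree. The edge lengths are near 130 mm and the handle height of 0.095 m matches the given 0.092 m. I'll move above the handle and refine with the wrist camera.

```bash
cat >> h.py <<'E'
YAW=np.radians(-7.2)
X=np.array([np.cos(YAW),np.sin(YAW),0]); Y=np.array([-X[1],X[0],0])
def quat(s=1): return R.from_matrix(np.c_[s*-X*-1,s*-Y,[0,0,-1]]).as_quat()
E
python3 - <<'E'
from h import *
q0=R.from_quat(manip.current_tcp_rot()); tgt=np.array([.48,-.2315,.25])
for s in(1,-1):
    j=manip.solve_ik(tgt,quat(s)); print(s,j, (R.from_quat(quat(s))*q0.inv()).magnitude())
    lo=manip.solve_ik([.47,-.23,.092],quat(s)); hi=manip.solve_ik([.6,-.245,.27],quat(s)); print(lo,hi)
s=-1 if manip.solve_ik(tgt,quat(-1)) is not None else 1
manip.move_pose(tgt,quat(s)); print(s,manip.current_q(),manip.current_clock())
cal=viewer.get_calibration("wrist"); im=viewer.get_image("wrist"); cv2.imwrite("pics/w1.png",im[:,:,::-1])
k,l,st,c=cv2.connectedComponentsWithStats(red(im))
for i in range(1,k):
    if st[i,4]>60: print(st[i],c[i],onplane("wrist",c[i],.095,cal),tri(ray("wrist",c[i],cal),ray("top",[261.05,217.15])))
E
```

```text
1 [-0.17939509  0.30532033  0.69927303  1.87084801 -0.22557396  1.04526515
 -1.08518644] 2.9904839173399806
[-0.3047652   0.65224003  0.92300312  2.01761611 -0.71411421  0.83158515
 -0.66283878] [-0.07642183  0.49599979  0.59897377  1.55741425 -0.29447607  1.17963993
 -1.11706867]
-1 [-0.03478609  0.27820129  0.51763514  1.86664486 -0.15849559  1.03721288
  1.99241083] 0.1511186028423832
[ 0.16977576  0.47077964  0.28691648  2.00331095 -0.20199667  0.69424665
  2.02815448] [ 0.09051755  0.45814761  0.35520067  1.55126717 -0.16839239  1.16245745
  1.924216  ]
-1 [-0.03562543  0.27844725  0.51671187  1.86645574 -0.1586027   1.0372228
  1.99225456] 3.275
[243 176  32  18 538] [258.59665428 184.12267658] [[ 0.47986509 -0.23221864  0.095     ]] (array([ 0.47950314, -0.23160985,  0.09649587]), [np.float64(0.0005498024293846738), np.float64(0.0005498024293846585)])
```

View pics/w1.png

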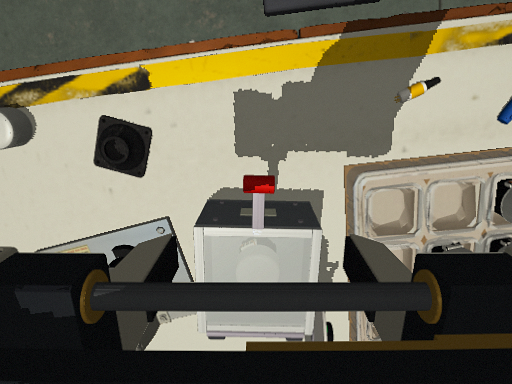

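The wrist view shows the handle at (259,184), square to the jaws with its stem at (258,210), and nothing is between the fingers. I'll descend, grip and start lifting in small arcs with force readout.

```bash
cat >> h.py <<'E'
H0=np.array([.4797,-.232,.092]); HG=H0+.175*X
def hp(a,r=.175): return HG+r*(-X*np.cos(a)+np.array([0,0,np.sin(a)]))
def ang():
    d=manip.current_tool_pos()-HG; return np.arctan2(d[2],-d@X)
def ft():  # (tangential load pulling shut, radial outward, lateral) on tool
    a=ang(); f=np.array(manip.current_force()); t=X*np.sin(a)+np.array([0,0,np.cos(a)])
    return np.array([-f@t, f@(-X*np.cos(a)+np.array([0,0,np.sin(a)])), f@Y])
E
python3 - <<'E'
from h import *
manip.servo_line(H0,vel=.12)
print(manip.current_tool_pos(),manip.current_force())
effector.close(f_grip=25); manip.sleep(.2)
print(manip.current_finger_gap(),manip.current_gripper_force(),manip.current_tool_pos(),manip.current_force(),manip.current_clock())
for a in np.radians([2,5,10,15,20]):
    manip.servo_line(hp(a),vel=.06); print(np.degrees(a),np.degrees(ang()).round(2),ft().round(2),manip.current_clock())
E
```

```text
[ 0.48027424 -0.23223883  0.09270591] [0.03169372 0.76947043 0.5901692 ]
0.030220893599999632 24.99993771314621 [ 0.47962223 -0.23233282  0.09199402] [-1.46648283 -0.94960584  0.45492584] 5.9833
2.0 2.08 [ 3.22 -0.66 -3.13] 6.2333
5.0 5.07 [ 2.97 -0.93 -4.01] 6.5333
10.0 10.01 [ 1.98 -0.83 -4.88] 6.9417
14.999999999999998 14.91 [ 2.14  0.23 -5.26] 7.35
20.0 19.83 [ 2.9  -0.36 -5.34] 7.7583
```

The gap is 30.2 mm with a load of about 3 N, so the grip is good. I'll lift to 55°, then creep up to the stop.

```bash
python3 - <<'E'
from h import *
for d in range(25,56,5):
    manip.servo_line(hp(np.radians(d)),vel=.07)
print(np.degrees(ang()),ft().round(2),manip.current_clock())
d=55.;base=[];log=[]
while d<80:
    d+=.4; manip.servo_line(hp(np.radians(d)),vel=.02); f=ft(); log.append((round(d,1),np.degrees(ang()).round(2),*f.round(2)))
    if len(base)>=4 and f[0]>np.median(base[-12:])+5: break
    base.append(f[0])
    if abs(f[1])>15 or abs(f[2])>20: print("odd");break
for l in log[::4]+log[-4:]: print(*l)
manip.sleep(.3); print(ft(),np.degrees(ang()),manip.current_clock(),manip.current_finger_gap())
cv2.imwrite("pics/s2.png",cv2.resize(viewer.get_image("scene")[130:250,220:360,::-1],None,fx=5,fy=5))
E
```

```text
54.380967639404396 [ 3.7   2.93 -6.22] 10.325
55.4 54.64 3.23 3.36 -6.45
57.0 56.15 4.19 2.58 -7.07
58.6 57.75 4.4 4.3 -7.37
60.2 59.34 3.93 3.99 -6.33
61.8 60.96 4.45 4.16 -7.38
63.4 62.58 3.44 5.11 -6.79
65.0 64.21 4.06 5.39 -7.12
66.6 65.84 4.64 5.22 -6.71
68.2 67.46 4.17 4.57 -7.29
69.8 68.65 7.03 6.44 -7.08
69.8 68.65 7.03 6.44 -7.08
70.2 68.85 7.98 7.08 -6.09
70.6 69.06 9.24 7.87 -7.22
71.0 69.26 10.65 8.64 -5.91
[10.83969508  8.68281537 -6.75993318] 69.25588455420532 20.625 0.02996708217720305
```

View pics/s2.png

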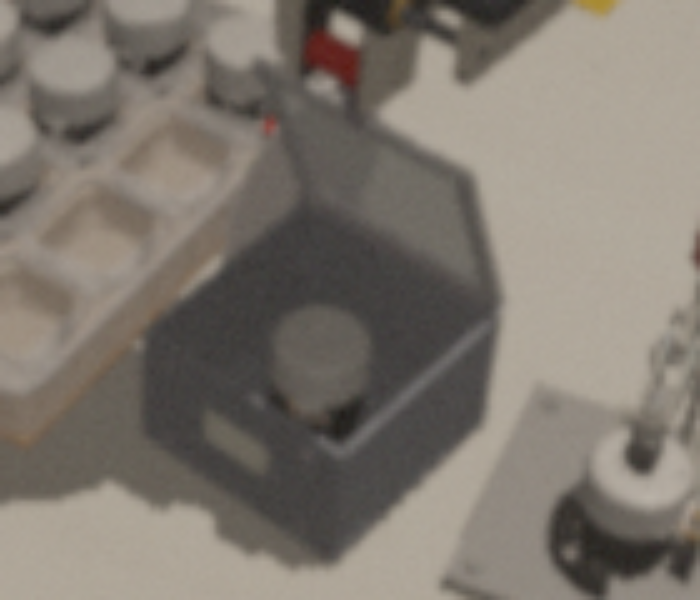

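The view shows the guard raised in the gripper against its stop, with the red pointer tip at crop (268,127). The load rose steadily from 4 N to 10.8 N, which is about 20 N at the pin and well below the 28 N shift limit. Now I'll lower to 45°.

```bash
python3 - <<'E'
from h import *
for d in list(range(68,44,-4))+[46,45.3]:
    manip.servo_line(hp(np.radians(d)),vel=.05)
manip.sleep(.4)
print(np.degrees(ang()),ft(),manip.current_finger_gap(),manip.current_gripper_force(),manip.current_clock(),manip.current_tool_pos()-hp(np.radians(45)))
for n,(x0,x1,y0,y1) in(("scene",(220,360,130,250)),("top",(215,315,110,230))):
    im=viewer.get_image(n); 
    cv2.imwrite(f"pics/{n}3.png",cv2.resize(im[y0:y1,x0:x1,::-1],None,fx=5,fy=5,interpolation=cv2.INTER_CUBIC))
    k,l,s,c=cv2.connectedComponentsWithStats(red(im)[y0:y1,x0:x1])
    for i in range(1,k):
        if s[i,4]>3: print(n,s[i],c[i]+[x0,y0])
E
```

```text
45.21798771016156 [ 1.99378165 -3.9017744  -7.11525131] 0.02971665395933577 25.012192726135254 23.8917 [ 0.0006684  -0.00136287  0.00010488]
scene [43 33 10 11 66] [267.53030303 167.86363636]
```

View pics/scene3.png

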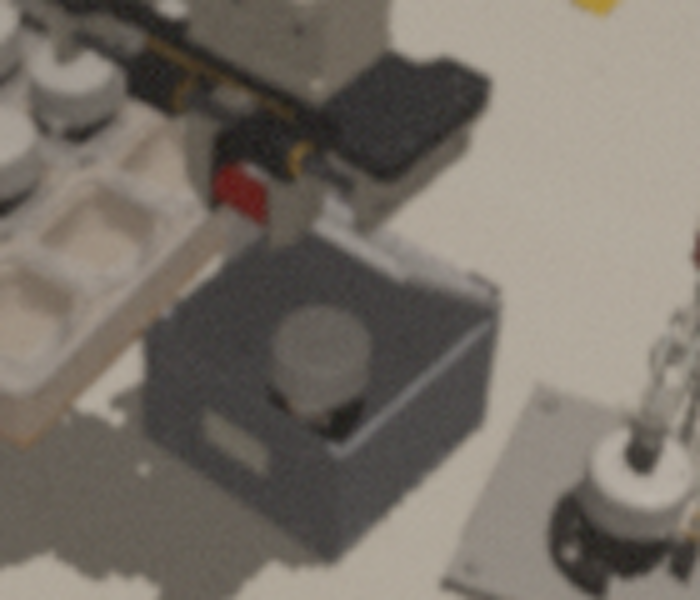

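View pics/top3.png

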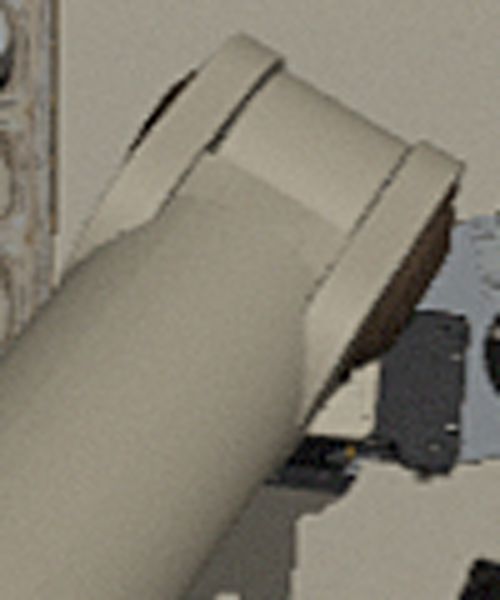

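The scene view shows the handle still pinched between the fingers, at crop (240,193), i.e. pixel (267.5,168). In the top view the arm hides the cell. I'll check the angle independently by casting the handle ray onto the guard's mid-plane.

```bash
python3 - <<'E'
from h import *
def a(uv,off):
    e,d=ray("scene",uv); d=d[0]; p=e+d*(((HG+off*Y-e)@Y)/(d@Y)); v=p-HG
    return np.degrees(np.arctan2(v[2],-v@X)),np.hypot(v[2],v@X)
for off in(-.005,0,.005): print(off,a([254.5,216.44],off),a([267.53,167.86],off))
print(manip.current_force(),np.abs(manip.current_joint_velocities()).max())
E
```

```text
-0.005 (np.float64(3.712644997763102), np.float64(0.18022661656815234)) (np.float64(44.66046367387622), np.float64(0.19158907239728798))
0 (np.float64(0.9937770478570082), np.float64(0.17407971053531712)) (np.float64(44.44458942657174), np.float64(0.182042446328364))
0.005 (np.float64(-1.9170090631652215), np.float64(0.16835289045220903)) (np.float64(44.20482430409424), np.float64(0.17249869049210356))
[ 1.92967227 -6.71405558 -4.83696651] 0.0019400199943103483
```

The camera gives about 44.4° and the arm's own position 45.2°. Both are inside the 4° tolerance and everything is still, so I'm handing in.

```bash
python3 -c "
from bench import manip
print(manip.hand_in())"
```

```text
the job is handed in; nothing more can be done
None
```

I pressed the guard against its stop at about 69° with roughly 6.5 N extra at the handle, lowered it smoothly to about 45°, and handed the job in still gripping the handle; the hand-in gave no verdict.

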